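# Check the vaccine cool box with the blade thermometer

## Robot

A 7-joint arm with a two-finger parallel gripper is mounted at the origin on the work surface. World frame = base frame: x ahead of the robot, y to its left, z up, the work surface at z = 0. Lengths are in m, angles in rad, forces in N, time in s.
With the tool pointing down it reaches from about 0.4 to 0.85 m from the base axis. Payload 10.4 kg.
Tool frame: the origin (TCP) lies on the centre line of the jaws, within the pads' length; the fingertips stand 11 mm ahead of it and the grasp point (between the pads) lies 8 mm behind it (tip_reach is the distance from the TCP to the fingertips, in m); z points along the fingers, y is the line along which they close (so a half turn about z gives the same grasp; the last joint's range is limited). The gripper opens to 85 mm and grips with 20 to 120 N. Pads are 22 mm wide; open, the fingers measure 114 mm over their backs; the gripper's body (76 mm by 85 mm) begins 54 mm behind the grasp point. The pads swing forward as they close: fully open they stand 13 mm farther back than shut.
Start: joints at [-1.364, 0.332, -0.065, 1.46, 0.022, 1.35, -0.088], TCP at [0.142, 0.609, 0.211] pointing down, gripper open.
Joint ranges: [-2.6, 2.6], [-0.5, 2.12], [-1.47, 1.34], [0.16, 2.42], [-1.27, 4.41], [0.06, 2.06], [-2.6, 2.6]. Speed limits (rad/s): [2.22, 2.22, 2.79, 2.79, 3.14, 3.14, 3.14].

## Interface

Orientations are given as a unit quaternion [x, y, z, w].
In Python, from workcell import get_obs, camera, hand_in, tip_reach gives the robot as it stands. The module is installed in compiled form; this text tells all that it offers.
- The arm moves only by the tool move_arm, never from a script. Its argument "plan" is a list of rows, each an object with "delta_pos": the shift along the tool's x, y, z in m, a list of three; "turn": the turn, a rotation vector about the tool's x, y, z in rad, a list of three; "fingers": the closure, from 0 (fully open) to 1 (shut). A call has 1 to 12 rows; each row is the pose to reach, as a shift and turn from the pose commanded when the call began, along the tool's axes at that moment; what a row does not reach only later rows make up. A row lasts 1/8 s, in which the tool goes at most 62.5 mm and 10.7 degrees, less where a joint would pass 70% of its speed; a pose out of reach is approached as far as the arm can. A call with a gripper value outside its range is refused whole. The fingers move at their own pace and stop on an object; "force" is the grip in N (left out, the last holds). Time passes only in rows, so rows that repeat a pose let the fingers close. It gives the time, the measured TCP pose, the force, the opening and the grip force at its end, in the units of the state.
- get_obs(): the state, without advancing time (a new reading comes with each control period).
- camera(name): name is "scene" or "top" or "wrist"; returns a dict with "color" (384x512x3 uint8, red, green, blue), "range_z" (384x512 float32, m along the optical axis (not along the pixel's ray), 0 where there is no reading), "fx", "fy", "cx", "cy" (pixels), "R" (3x3) and "t" (3): a world point X has camera coordinates R X + t; the wrist camera has in their place "tool_from_camera" (4x4, takes a point from camera to tool coordinates, whose origin is the TCP and whose axes are the flange's). Camera axes: x right, y down, z forward; pixel columns grow to the right and rows downward; lengths in m; the calibration is good to about 2 mm. A picture is of the moment at which its call begins: read the wrist's pose just before it.
- hand_in(): hands the job in; it is judged then, once.
The state is a dict: "clock": time; "joint_pos": joint angles; "joint_velocities": joint speeds; "tau": joint torques, N m; "position": TCP position; "ee_rot": TCP orientation; "ft_force": force on the tool from outside, world axes, zero at the start; "torque": the same for the moment, N m; "grip_width": opening from 0.0 (shut) to 1.0 (fully open); "grasp_force": force on a finger pad.
Only numpy, scipy, OpenCV 4.12 (cv2) and the standard library are available. Lean on these libraries where they do the work, as an engineer would, in place of code of your own. Each camera call takes 0.05 s, during which the arm holds its last target. There are 200 camera calls.

## Task

Take the blade thermometer from its desk holster, dip the lower two centimetres or so of its blade in the small steel pot of disinfectant, then pass the blade down through the narrow probe port in the cool box's lid until most of the blade is inside but the handle is still clear of the lid. Finish holding it still and upright there, hanging from your grip without being forced against the port, as one does while the reading settles: do not let go. Leave the pot and everything else on the desk standing where it is.

Things in the scene. Friction and masses are not known exactly. Their poses are not given: they have to be found in the camera images.
- thermometer: Blade thermometer, 0.14 kg, standing blade down in the holster. White box handle 22 mm thick (x) x 34 wide (y) x 95 tall, black display high on its +x face, 9 mm wire loop on top. A flat steel blade, 4 mm thick (x), 20 wide (y), 100 long with a half-round end, points down from it. Origin: centre of the handle's underside, 108 mm above the table at the start; z up. Grip across the 22 mm from above.
- grip (a point): Point on the thermometer's axis, inside the handle, 45 mm above the handle's underside (145 mm above the blade's lower end): where to grip.
- tip (a point): Lower end of the thermometer's blade, 100 mm below the handle's underside.
- holster: Fixed grey desk holster: upright block 46 (x) x 60 (y) x 108 mm tall on a foot 85 x 95 x 6 mm, with a socket 7 x 23 mm, 102 mm deep, in its top, in which the blade hangs; the handle stands on its top face. The thermometer has about the holster's yaw and comes out straight up. Origin: underside centre.
- gallipot: Small loose round steel pot, the disinfectant pot (the fluid is not modelled, it is empty): 50 mm tall, open at the top, mouth 72 mm across inside the flared rim and about 65 mm just below, inner floor 4 mm above the table, 0.16 kg. Origin: underside centre.
- pot_mouth (a point): Centre of the steel pot's mouth, level with its rim, 50 mm above the table.
- coolbox: Fixed hollow insulated cool box, white with a grey lid, 200 mm (x) x 280 mm (y), lid top 150 mm above the table, two latches on its -x side, black display panel on the lid's +y half. Origin: underside centre. A white rectangular port insert (40 x 56 mm, 3 mm proud of the lid) is let into the lid near the -y end, centred at x -30, y -60 mm.
- port (a point): Centre of the probe port's mouth, at the top of the white insert, 153 mm above the table; axes as the cool box's. The slot is 6 mm wide along x, 22 mm long along y (2 mm wider and longer than the blade), its mouth bevelled 2 mm; it runs straight down 28 mm and opens into the empty box, whose floor is over 120 mm below the mouth.
- mug: Bystander: white mug, 80 mm across, 85 mm tall, handle on its +y side. Origin underside centre.
- carton_a: Bystander: lying paper carton, 45 x 72 x 45 mm. Origin underside centre.
- carton_b: Bystander: standing paper carton, 50 x 50 x 95 mm. Origin underside centre.
- pump_bottle: Bystander: clear pump bottle, 68 mm across, 190 mm tall. Origin underside centre.
- scissors: Bystander: scissors lying flat, 160 mm long. Origin at the pivot, on the table.
Mind the look-alikes: they are no part of the job. What is meant by the gallipot is not black, purple or red, and is the larger of those in its own colour.

How it is judged:
On the way, in this order (a step that is already met when the one before it is completed fails the run):
1. the thermometer, held in the fingers, has its blade's end at least 15 mm below the rim inside the steel pot (contact force between the fingers and thermometer above 1 N and z of tip in the frame of pot_mouth below -0.015 m and horizontal distance between tip and pot_mouth below 0.034 m and angle between gallipot's own z axis and vertical below 0.2 rad), for 0.2 s.
2. then the blade, held in the fingers, is through the cool box's port by at least 50 mm (contact force between the fingers and thermometer above 1 N and z of tip in the frame of port between -0.11 and -0.05 m and horizontal distance between tip and port below 0.02 m), for 0.2 s.
At the end, for the whole second after the job is handed in: The fingers hold the thermometer upright (0.1 rad) and still (0.02 m/s), the blade's end 50 to 97 mm below the port's mouth, so the handle does not stand on the lid, and pressing on the cool box with under 10 N; the steel pot is upright, within 30 mm of its first place (contact force between the fingers and thermometer above 1 N and z of tip in the frame of port between -0.097 and -0.05 m and horizontal distance between tip and port below 0.012 m and horizontal distance between thermometer and port below 0.008 m and angle between each of thermometer, gallipot's own z axis and vertical below 0.1 rad and contact force between thermometer and coolbox below 10 N and linear speed of thermometer below 0.02 m/s and distance of gallipot from where it was at the start of the episode below 0.03 m); the arm keeps its last pose, push and grip.
It fails at once if the steel pot is knocked over or pushed more than 30 mm (angle between gallipot's own z axis and vertical above 0.6 rad or distance of gallipot from where it was at the start of the episode above 0.03 m).
It fails at once if another thing on the desk is pushed more than 30 mm (distance of any of mug, carton_a, carton_b, pump_bottle, scissors from where it was at the start of the episode above 0.03 m).
It also fails if it takes over 58 s, if anything falls off the work surface, if the arm or the gripper's body presses on something with over 40 N, if the wrist force passes 120 N, or if a joint passes its speed limit or range.

## Working session

There is one attempt and no reset: what is moved stays moved. The work goes in short steps, Python scripts to look and compute and a tool call to move; the robot and the scene stay as the last step left them, time stands still between calls to the robot, and variables do not carry over. Pictures are saved under pics/ and viewed, at most 10 in all, crops included, and the job is handed in when it is done.

Besides the shell and the picture viewer there is one more tool, called by a JSON object that holds its "api" and its "payload", one argument or row to a line. move_arm: Moves the arm, as the interface text tells. Its arguments: {"type":"object","properties":{"plan":{"type":"array","items":{"type":"object","properties":{"delta_pos":{"type":"array","items":{"type":"number"}},"turn":{"type":"array","items":{"type":"number"}},"fingers":{"type":"number"}}}},"force":{"type":"number"}},"required":["plan"]}

```bash
mkdir -p pics; python3 - <<'E'
from workcell import *
import cv2,numpy as np
o=get_obs();print({k:np.round(v,3) for k,v in o.items()}, tip_reach if not callable(tip_reach) else tip_reach())
for n in("top","scene"):
    c=camera(n);np.savez(n+'.npz',**c);cv2.imwrite(f'pics/{n}0.png',cv2.cvtColor(c['color'],cv2.COLOR_RGB2BGR))
    print(n,c['fx'],c['R'],c['t'])
E
```

```text
{'clock': np.float64(0.0), 'joint_pos': array([-1.364,  0.333, -0.065,  1.461,  0.022,  1.35 , -0.089]), 'joint_velocities': array([-0.001, -0.   , -0.   ,  0.   , -0.001, -0.002,  0.001]), 'tau': array([-1.0000e-03, -6.2546e+01,  4.9000e-02, -3.9160e+01,  1.6000e-02,
        1.0000e-02,  0.0000e+00]), 'position': array([0.142, 0.608, 0.21 ]), 'ee_rot': array([ 0.115,  0.993, -0.001, -0.   ]), 'ft_force': array([-0.395,  0.009, -0.031]), 'torque': array([-0.056, -0.01 ,  0.035]), 'grasp_force': np.float64(0.0), 'grip_width': np.float64(0.995)} 0.011
top 442.84466772397036 [[-0.02983553 -0.99951145 -0.0093116 ]
 [-0.99517108  0.0305749  -0.09327219]
 [ 0.09351132  0.00648381 -0.9955971 ]] [-0.07630622  0.59934136  1.29447559]
scene 487.0480681453162 [[-0.17916548  0.98354224  0.02333228]
 [ 0.60700328  0.12917553 -0.78413054]
 [-0.77423947 -0.12632635 -0.62015716]] [ 0.17944865 -0.22336029  1.71270989]
```

View pics/top0.png

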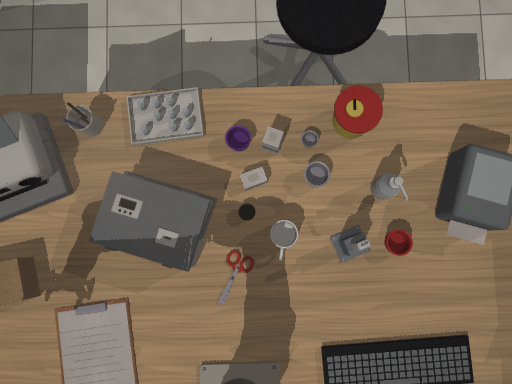

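View pics/scene0.png

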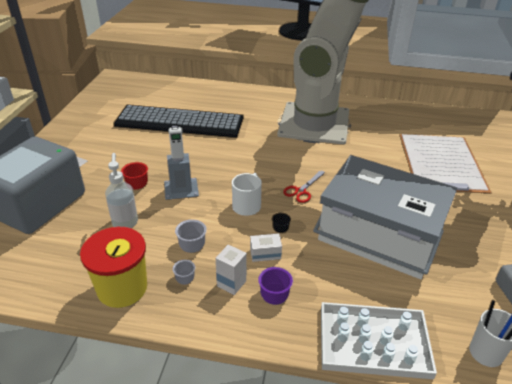

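The top view shows the holster and thermometer at about (352,243) and the larger steel pot at (317,174), with a smaller look-alike at (310,139). The cool box is at (155,220) and its port insert at (167,238). Next I'll measure each of them from depth.

```bash
cat > h.py <<'E'
import numpy as np,cv2
def cloud(c):
    z=c['range_z'].astype(float);v,u=np.indices(z.shape)
    P=np.stack([(u-c['cx'])/c['fx']*z,(v-c['cy'])/c['fy']*z,z],-1)
    W=(P-c['t'])@c['R'];W[z==0]=np.nan;return W
def rect(p):
    (c,s,a)=cv2.minAreaRect((p[:,:2]*1000).astype(np.float32));return np.round(c,1),np.round(s,1),round(a,1)
E
python3 - <<'E'
from h import *
T=dict(np.load('top.npz'));S=dict(np.load('scene.npz'))
W=cloud(T);X=cloud(S)
def box(W,u0,u1,v0,v1,z0,z1):
    p=W[v0:v1,u0:u1].reshape(-1,3);return p[(p[:,2]>z0)&(p[:,2]<z1)]
print('table',np.nanmedian(W[300:340,250:310,2]))
for nm,a in dict(foot=(320,380,215,270,.003,.02),block=(320,380,215,270,.1,.115),handle=(320,380,215,270,.19,.215),lid=(80,220,165,280,.13,.152),insert=(150,185,222,252,.1515,.165),pot=(298,335,155,195,.035,.06)).items():
    p=box(W,*a);print(nm,len(p),rect(p),np.median(p[:,2]), p.mean(0).round(4))
p=box(X,0,512,0,384,.125,.195)
ph=p
h=box(W,320,380,215,270,.19,.215).mean(0)
d=X-h; m=(np.hypot(d[...,0],d[...,1])<.05)&(X[...,2]>.115)&(X[...,2]<.2)
p=X[m];print('scene handle',len(p),rect(p))
b=box(W,298,335,155,195,.04,.06);
(x,y),r=cv2.minEnclosingCircle((b[:,:2]*1000).astype(np.float32));print('pot circ',x,y,r)
d=X-np.array([x/1000,y/1000,0]);m=(np.hypot(d[...,0],d[...,1])<.055)&(X[...,2]>.043)&(X[...,2]<.06)
print('pot scene',len(X[m]),cv2.minEnclosingCircle((X[m][:,:2]*1000).astype(np.float32)))
cr=np.hstack([cv2.resize(T['color'][210:275,315:385],None,fx=5,fy=5,interpolation=2),cv2.resize(T['color'][205:270,130:200],None,fx=5,fy=5,interpolation=2)])
cv2.imwrite('pics/cr.png',cr[...,::-1])
E
```

```text
table 0.0002961135286874842
foot 721 (array([ 458. , -339.7]), array([179.1, 161.7]), 88.2) 0.005120073700857708 [ 0.4592 -0.333   0.0057]
block 212 (array([ 453.8, -339.2]), array([46.1, 59.8]), 21.6) 0.10786848670509658 [ 0.455  -0.3318  0.1078]
handle 119 (array([ 454.4, -339.5]), array([22.5, 34.5]), 23.1) 0.20199004762826597 [ 0.4542 -0.3382  0.2016]
lid 5634 (array([535. , 224.9]), array([282.8, 211.5]), 71.5) 0.14960944900429532 [0.5327 0.2221 0.1491]
insert 468 (array([488.7, 175.3]), array([92.8, 77.6]), 88.2) 0.15333687117454536 [0.488  0.1752 0.1536]
pot 185 (array([ 661.9, -244. ]), array([74.3, 75.3]), 88.1) 0.04864321377592228 [ 0.6657 -0.2466  0.0484]
scene handle 347 (array([ 460.5, -339.3]), array([20.1, 34.4]), 3.2)
pot circ 661.7982788085938 -244.2720489501953 38.547584533691406
pot scene 208 ((657.7782592773438, -247.80226135253906), 40.506221771240234)
```

View pics/cr.png

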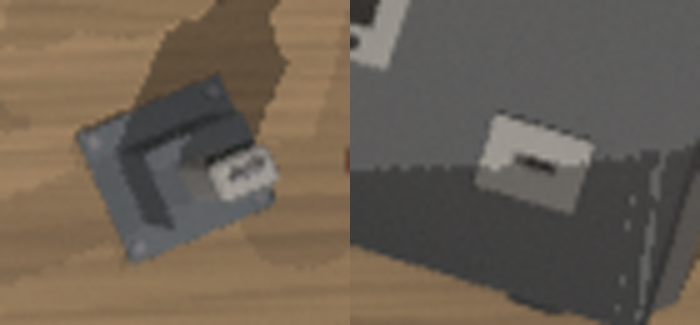

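The crops show the handle top, and the port insert at top-camera pixel (167,238) with its slot running along box y. Sizes match the spec: block 46x60 with yaw about 22°, and cool box yaw about -18.5°. I'll look at the port with the wrist camera on the way.

```bash
cat >> h.py <<'E'
from scipy.spatial.transform import Rotation as Rn
def plan(pos,yaw_deg):
    "yaw: world angle of tool y, tool z straight down"
    from workcell import get_obs
    o=get_obs();R=Rn.from_quat(o['ee_rot']);a=np.radians(yaw_deg)
    y=np.array([np.cos(a),np.sin(a),0]);z=np.array([0,0,-1.]);G=Rn.from_matrix(np.stack([np.cross(y,z),y,z],1))
    d=R.inv().apply(np.array(pos)-o['position'])
    print('delta',d.round(4),'turn',(R.inv()*G).as_rotvec().round(4),'pos',np.round(o['position'],4))
E
python3 - <<'E'
from h import *
plan([.49,.175,.37],-18.5)
T=dict(np.load('top.npz'));W=cloud(T);c=T['color'].astype(int)
m=np.zeros(c.shape[:2],bool);sub=c.sum(2)[222:255,150:185];print(sub[::4,::3])
from workcell import camera
k=camera('wrist');print(k['tool_from_camera'].round(3))
E
```

```text
delta [-0.4373 -0.3428 -0.1597] turn [-9.0000e-04  1.0000e-03  1.6639e+00] pos [0.1423 0.6082 0.2098]
[[273 280 277 275 275 277 275 280 280 274 278 280]
 [276 275 272 276 278 277 276 278 281 277 281 279]
 [275 278 276 446 453 428 362 269 274 278 276 281]
 [276 279 295 451 451 450 455 454 450 440 277 283]
 [217 214 335 450 304 240 126 295 333 285 196 196]
 [197 195 272 301 303 306 303 303 303 196 200 198]
 [192 195 192 196 191 194 218 303 297 193 199 193]
 [192 195 192 193 192 194 190 191 192 192 190 193]
 [189 188 189 191 194 196 189 192 193 193 198 194]]
[[-0.    -0.965 -0.261  0.066]
 [ 1.    -0.001  0.001 -0.001]
 [-0.002 -0.261  0.965 -0.162]
 [ 0.     0.     0.     1.   ]]
```

{"api": "move_arm", "payload": {
  "plan": [
    {"delta_pos":[0,0,-0.06],"turn":[0,0,0],"fingers":0},
    {"delta_pos":[-0.04,-0.03,-0.09],"turn":[0,0,0.15],"fingers":0},
    {"delta_pos":[-0.437,-0.343,-0.09],"turn":[0,0,1.664],"fingers":0},
    {"delta_pos":[-0.437,-0.343,-0.09],"turn":[0,0,1.664],"fingers":0},
    {"delta_pos":[-0.437,-0.343,-0.09],"turn":[0,0,1.664],"fingers":0},
    {"delta_pos":[-0.437,-0.343,-0.09],"turn":[0,0,1.664],"fingers":0},
    {"delta_pos":[-0.437,-0.343,-0.09],"turn":[0,0,1.664],"fingers":0},
    {"delta_pos":[-0.437,-0.343,-0.09],"turn":[0,0,1.664],"fingers":0},
    {"delta_pos":[-0.437,-0.343,-0.09],"turn":[0,0,1.664],"fingers":0},
    {"delta_pos":[-0.437,-0.343,-0.09],"turn":[0,0,1.664],"fingers":0},
    {"delta_pos":[-0.437,-0.343,-0.09],"turn":[0,0,1.664],"fingers":0},
    {"delta_pos":[-0.437,-0.343,-0.09],"turn":[0,0,1.664],"fingers":0}
  ]
}}

```text
clock: 1.65
position: [0.4896, 0.1752, 0.3003]
ee_rot: [0.812, 0.584, -0.0, -0.0]
ft_force: [-0.4, 0.1, -0.9]
grip_width: 1.006
grasp_force: 0.0
```

{"api": "move_arm", "payload": {
  "plan": [
    {"delta_pos":[0,0,0],"turn":[0,0,0],"fingers":0},
    {"delta_pos":[0,0,0],"turn":[0,0,0],"fingers":0}
  ]
}}

```text
clock: 1.9
position: [0.4891, 0.1763, 0.3005]
ee_rot: [0.811, 0.585, -0.0, -0.0]
ft_force: [-0.6, -0.9, 0.3]
grip_width: 0.999
grasp_force: 0.0
```

```bash
cat >> h.py <<'E'
def wrist(fn):
    from workcell import get_obs,camera
    o=get_obs();c=camera('wrist');R=Rn.from_quat(o['ee_rot']).as_matrix();M=c['tool_from_camera']
    A=R@M[:3,:3];b=R@M[:3,3]+o['position'];c['R']=A.T;c['t']=-A.T@b
    cv2.imwrite(fn,cv2.cvtColor(c['color'],cv2.COLOR_RGB2BGR));return c
E
python3 - <<'E'
from h import *
plan([.49,.175,.30],-18.5)
c=wrist('pics/w1.png');np.savez('w1.npz',**c);W=cloud(c)
p=c['R']@np.array([.488,.177,.153])+c['t'];print('expected px',p[:2]/p[2]*c['fx']+[c['cx'],c['cy']])
E
```

```text
delta [-0.0009  0.0012  0.0005] turn [-0.0002 -0.0002  0.0026] pos [0.4891 0.1763 0.3005]
expected px [255.86649149 174.42372919]
```

View pics/w1.png

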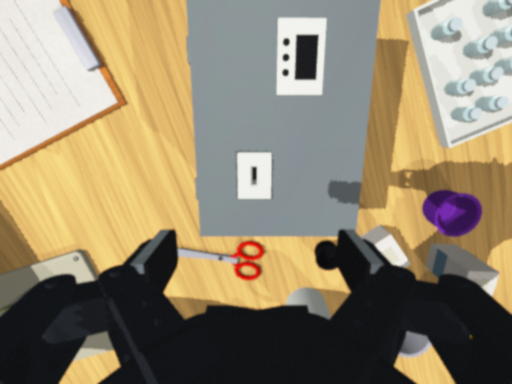

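The wrist view shows the white insert at (237–272, 151–199), with the dark slot at its centre near (254,175), aligned with the image axes.

```bash
python3 - <<'E'
from h import *
c=dict(np.load('w1.npz'));W=cloud(c);g=c['color'].astype(int).min(2)
def px(u,v,z):
    r=c['R'].T@np.array([(u-c['cx'])/c['fx'],(v-c['cy'])/c['fy'],1]);o=-c['R'].T@c['t'];return o+r*(z-o[2])/r[2]
m=np.zeros(g.shape,np.uint8);m[140:210,228:282]=(g[140:210,228:282]>185)
k=cv2.findContours(m,0,1)[0];k=max(k,key=cv2.contourArea)
q=np.array([px(u,v,.153)[:2] for u,v in k[:,0]])
print('insert',rect(q),'depth z',np.nanmedian(W[m>0][:,2]))
s=np.zeros(g.shape,np.uint8);s[158:192,244:266]=g[158:192,244:266]<120
v,u=np.nonzero(s);q=np.array([px(a,b,.153)[:2] for a,b in zip(u,v)]);print('slot',len(u),u.min(),u.max(),v.min(),v.max(),rect(q),q.mean(0),px((u.min()+u.max())/2,(v.min()+v.max())/2,.153))
# lid edges direction
r=[];L=[]
for v in range(60,140,2):
    row=g[v].astype(int);
p=W.reshape(-1,3);p=p[(p[:,2]>.145)&(p[:,2]<.156)&(np.hypot(p[:,0]-.53,p[:,1]-.22)<.3)]
print('lid part',rect(p))
plan([.4542,-.339,.33],22.3)
E
```

```text
insert (array([485., 176.]), array([55. , 38.9]), 72.2) depth z 0.15136424829243894
slot 59 252 255 167 182 (array([485.3, 177.7]), array([18.2,  3.6]), 71.5) [0.48550802 0.17812776] [0.48530168 0.1777981  0.153     ]
lid part (array([530.1, 215.5]), array([265. , 200.7]), 71.5)
delta [-0.4998  0.1291 -0.0296] turn [-1.000e-04 -3.000e-04 -7.099e-01] pos [0.4892 0.1761 0.3005]
```

{"api": "move_arm", "payload": {
  "plan": [
    {"delta_pos":[-0.5,0.129,-0.05],"turn":[0,0,-0.71],"fingers":0},
    {"delta_pos":[-0.5,0.129,-0.05],"turn":[0,0,-0.71],"fingers":0},
    {"delta_pos":[-0.5,0.129,-0.05],"turn":[0,0,-0.71],"fingers":0},
    {"delta_pos":[-0.5,0.129,-0.05],"turn":[0,0,-0.71],"fingers":0},
    {"delta_pos":[-0.5,0.129,-0.05],"turn":[0,0,-0.71],"fingers":0},
    {"delta_pos":[-0.5,0.129,-0.05],"turn":[0,0,-0.71],"fingers":0},
    {"delta_pos":[-0.5,0.129,-0.05],"turn":[0,0,-0.71],"fingers":0},
    {"delta_pos":[-0.5,0.129,-0.05],"turn":[0,0,-0.71],"fingers":0},
    {"delta_pos":[-0.5,0.129,-0.05],"turn":[0,0,-0.71],"fingers":0},
    {"delta_pos":[-0.5,0.129,-0.05],"turn":[0,0,-0.71],"fingers":0},
    {"delta_pos":[-0.5,0.129,-0.05],"turn":[0,0,-0.71],"fingers":0},
    {"delta_pos":[-0.5,0.129,-0.05],"turn":[0,0,-0.71],"fingers":0}
  ]
}}

```text
clock: 3.45
position: [0.4541, -0.3385, 0.3504]
ee_rot: [0.557, 0.831, 0.001, -0.0]
ft_force: [-0.2, -0.1, -0.1]
grip_width: 1.002
grasp_force: 0.0
```

{"api": "move_arm", "payload": {
  "plan": [
    {"delta_pos":[0,0,0],"turn":[0,0,0],"fingers":0},
    {"delta_pos":[0,0,0],"turn":[0,0,0],"fingers":0},
    {"delta_pos":[0,0,0],"turn":[0,0,0],"fingers":0}
  ]
}}

```text
clock: 3.82
position: [0.4534, -0.3398, 0.3505]
ee_rot: [0.558, 0.83, 0.0, 0.0]
ft_force: [-1.5, -0.6, 0.1]
grip_width: 1.0
grasp_force: 0.0
```

```bash
python3 - <<'E'
from h import *
plan([.4542,-.339,.35],22.3)
c=wrist('pics/w2.png');np.savez('w2.npz',**c);W=cloud(c).reshape(-1,3)
near=np.hypot(W[:,0]-.454,W[:,1]+.339)<.06
for a,b in((.19,.207),(.208,.22),(.1,.115)):
    p=W[near&(W[:,2]>a)&(W[:,2]<b)]
    if len(p)>3:print(a,len(p),rect(p),np.median(p[:,2]),p[:,2].max())
E
```

```text
delta [0.0005 0.001  0.0005] turn [ 0.0003 -0.0001 -0.0019] pos [ 0.4534 -0.3398  0.3505]
0.19 461 (array([ 453. , -341.2]), array([22.2, 33.3]), 21.6) 0.20053320433026547 0.20647064136222648
0.208 39 (array([ 452.9, -341.3]), array([ 2.3, 14.7]), 22.1) 0.2097417678934725 0.2119313203761
0.1 640 (array([ 453.4, -341.2]), array([44.7, 59.4]), 21.4) 0.10641211690854618 0.11174408117929328
```

View pics/w2.png

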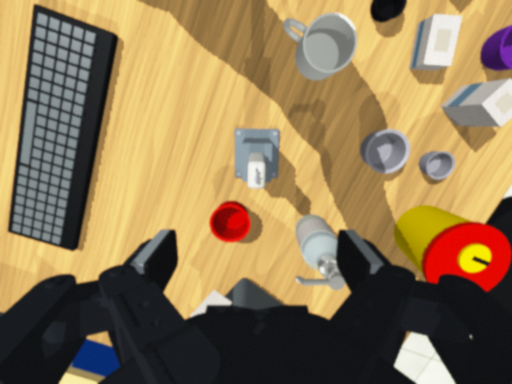

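The wrist view shows the thermometer in the holster at (257,165), upright, with room for the fingers on both sides. The loop top is at z≈0.212, so I'll grip about 55 mm above the handle's underside to keep the gripper body clear of it.

```bash
python3 - <<'E'
from h import *
plan([.4531,-.3412,.155],21.9)
E
```

```text
delta [-0.0011 -0.0008  0.1955] turn [ 0.0002 -0.0001  0.005 ] pos [ 0.4534 -0.3399  0.3505]
```

{"api": "move_arm", "payload": {
  "plan": [
    {"delta_pos":[-0.001,-0.001,0.05],"turn":[0,0,0.005],"fingers":0},
    {"delta_pos":[-0.001,-0.001,0.1],"turn":[0,0,0.005],"fingers":0},
    {"delta_pos":[-0.001,-0.001,0.14],"turn":[0,0,0.005],"fingers":0},
    {"delta_pos":[-0.001,-0.001,0.17],"turn":[0,0,0.005],"fingers":0},
    {"delta_pos":[-0.001,-0.001,0.185],"turn":[0,0,0.005],"fingers":0},
    {"delta_pos":[-0.001,-0.001,0.195],"turn":[0,0,0.005],"fingers":0},
    {"delta_pos":[-0.001,-0.001,0.195],"turn":[0,0,0.005],"fingers":0},
    {"delta_pos":[-0.001,-0.001,0.195],"turn":[0,0,0.005],"fingers":0}
  ]
}}

```text
clock: 4.88
position: [0.4532, -0.3417, 0.1564]
ee_rot: [0.56, 0.828, 0.0, 0.001]
ft_force: [0.3, -0.6, -0.1]
grip_width: 1.003
grasp_force: 0.0
```

{"api": "move_arm", "payload": {
  "plan": [
    {"delta_pos":[0,0,0],"turn":[0,0,0],"fingers":1},
    {"delta_pos":[0,0,0],"turn":[0,0,0],"fingers":1},
    {"delta_pos":[0,0,0],"turn":[0,0,0],"fingers":1},
    {"delta_pos":[0,0,0],"turn":[0,0,0],"fingers":1},
    {"delta_pos":[0,0,0],"turn":[0,0,0],"fingers":1},
    {"delta_pos":[0,0,0],"turn":[0,0,0],"fingers":1},
    {"delta_pos":[0,0,0],"turn":[0,0,0],"fingers":1},
    {"delta_pos":[0,0,0],"turn":[0,0,0],"fingers":1}
  ],
  "force": 50
}}

```text
clock: 5.88
position: [0.453, -0.3414, 0.1557]
ee_rot: [0.56, 0.829, 0.0, 0.0]
ft_force: [1.1, 0.6, 3.9]
grip_width: 0.248
grasp_force: 49.3
```

{"api": "move_arm", "payload": {
  "plan": [
    {"delta_pos":[0,0,-0.01],"turn":[0,0,0],"fingers":1},
    {"delta_pos":[0,0,-0.03],"turn":[0,0,0],"fingers":1},
    {"delta_pos":[0,0,-0.06],"turn":[0,0,0],"fingers":1},
    {"delta_pos":[0,0,-0.09],"turn":[0,0,0],"fingers":1},
    {"delta_pos":[0,0,-0.12],"turn":[0,0,0],"fingers":1},
    {"delta_pos":[0,0,-0.14],"turn":[0,0,0],"fingers":1},
    {"delta_pos":[0,0,-0.14],"turn":[0,0,0],"fingers":1},
    {"delta_pos":[0,0,-0.14],"turn":[0,0,0],"fingers":1}
  ]
}}

```text
clock: 6.88
position: [0.4525, -0.3411, 0.295]
ee_rot: [0.56, 0.828, 0.0, -0.0]
ft_force: [0.0, -0.1, -2.2]
grip_width: 0.248
grasp_force: 49.0
```

```bash
python3 - <<'E'
from h import *
from workcell import camera,get_obs
o=get_obs();p0=o['position'];print(o['ft_force'],o['grasp_force'])
S=camera('scene');W=cloud(S)
d=W-p0;near=(np.hypot(d[...,0],d[...,1])<.04)
for a,b in((.142,.16),(.16,.18),(.18,.2),(.2,.22),(.225,.245),(.252,.27),(.27,.285)):
    p=W[near&(W[...,2]>a)&(W[...,2]<b)];
    if len(p)>3:print(a,len(p),np.median(p,0).round(4),rect(p))
u=S['R']@(p0-[0,0,.05])+S['t'];u=(u[:2]/u[2]*S['fx']+[S['cx'],S['cy']]).astype(int);print(u,p0)
cv2.imwrite('pics/s1.png',cv2.resize(S['color'][max(0,u[1]-75):u[1]+75,u[0]-75:u[0]+75],None,fx=4,fy=4)[...,::-1])
plan([.661,-.245,.30],21.9)
E
```

```text
[ 0.02933437 -0.07344483 -2.19041509] 49.02475833892822
0.142 28 [ 0.4522 -0.3408  0.1545] (array([ 452.3, -340.7]), array([ 7.5, 16.3]), 21.4)
0.16 45 [ 0.4519 -0.34    0.1713] (array([ 451.8, -340.6]), array([ 7.2, 19.4]), 22.4)
0.18 53 [ 0.4522 -0.3405  0.1914] (array([ 451.2, -340.6]), array([10.4, 19.8]), 22.2)
0.2 48 [ 0.4525 -0.3399  0.2116] (array([ 452.2, -340. ]), array([ 7.9, 19.2]), 24.1)
0.225 46 [ 0.4517 -0.3403  0.234 ] (array([ 452. , -340.4]), array([ 8.5, 19.1]), 21.1)
0.252 84 [ 0.461  -0.3368  0.2616] (array([ 460.7, -336.9]), array([ 8.6, 33.5]), 22.6)
0.27 72 [ 0.4603 -0.3381  0.2772] (array([ 460.7, -336.9]), array([10.4, 34. ]), 22.8)
[172 114] [ 0.45250686 -0.34113479  0.2949966 ]
delta [ 0.0114  0.2293 -0.0054] turn [-0.0007 -0.0011 -0.0003] pos [ 0.4524 -0.341   0.2947]
```

View pics/s1.png

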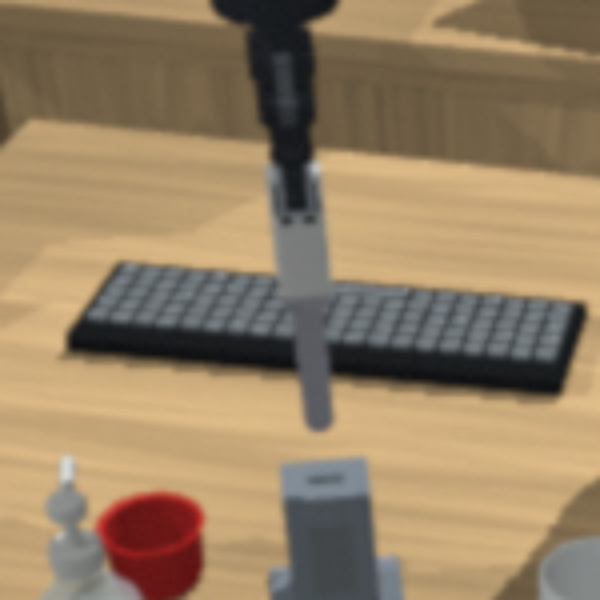

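The scene crop shows the thermometer clear of the holster, gripped squarely, with the blade hanging vertical. Next is the pot.

{"api": "move_arm", "payload": {
  "plan": [
    {"delta_pos":[0.002,0.04,0],"turn":[0,0,0],"fingers":1},
    {"delta_pos":[0.005,0.09,0],"turn":[0,0,0],"fingers":1},
    {"delta_pos":[0.008,0.14,0],"turn":[0,0,0],"fingers":1},
    {"delta_pos":[0.01,0.19,0],"turn":[0,0,0],"fingers":1},
    {"delta_pos":[0.012,0.22,0],"turn":[0,0,0],"fingers":1},
    {"delta_pos":[0.0125,0.228,0],"turn":[0,0,0],"fingers":1},
    {"delta_pos":[0.0125,0.228,0],"turn":[0,0,0],"fingers":1},
    {"delta_pos":[0.0125,0.228,0],"turn":[0,0,0],"fingers":1}
  ]
}}

```text
clock: 7.92
position: [0.6585, -0.246, 0.2958]
ee_rot: [0.561, 0.828, -0.0, 0.0]
ft_force: [0.3, -0.1, -1.4]
grip_width: 0.25
grasp_force: 49.1
```

```bash
python3 - <<'E'
from h import *
from workcell import camera,get_obs
p0=get_obs()['position'];print(p0)
S=camera('scene');W=cloud(S);d=W-p0;r=np.hypot(d[...,0],d[...,1])
for a,b in((.13,.16),(.16,.19),(.19,.23)):
    p=W[(r<.04)&(W[...,2]>a)&(W[...,2]<b)];print(len(p),p.min(0).round(4),rect(p) if len(p)>3 else '')
p=W[(r<.06)&(W[...,2]>.046)&(W[...,2]<.055)];print(cv2.minEnclosingCircle((p[:,:2]*1000).astype(np.float32)))
E
```

```text
[ 0.65853973 -0.24600908  0.29577137]
30 [ 0.6523 -0.2549  0.1468] (array([ 657.7, -245.9]), array([ 4.6, 18.7]), 22.5)
89 [ 0.652  -0.2543  0.16  ] (array([ 658.8, -245. ]), array([ 8., 20.]), 21.2)
128 [ 0.6524 -0.255   0.1903] (array([ 657.9, -245.5]), array([ 8.7, 19.8]), 16.1)
((657.932861328125, -243.597412109375), 40.25565719604492)
```

{"api": "move_arm", "payload": {
  "plan": [
    {"delta_pos":[0,0,0.04],"turn":[0,0,0],"fingers":1},
    {"delta_pos":[0,0,0.075],"turn":[0,0,0],"fingers":1},
    {"delta_pos":[0,0,0.1],"turn":[0,0,0],"fingers":1},
    {"delta_pos":[0,0,0.119],"turn":[0,0,0],"fingers":1},
    {"delta_pos":[0,0,0.119],"turn":[0,0,0],"fingers":1},
    {"delta_pos":[0,0,0.119],"turn":[0,0,0],"fingers":1},
    {"delta_pos":[0,0,0.119],"turn":[0,0,0],"fingers":1},
    {"delta_pos":[0,0,0.119],"turn":[0,0,0],"fingers":1},
    {"delta_pos":[0,0,0.119],"turn":[0,0,0],"fingers":1},
    {"delta_pos":[0,0,0.119],"turn":[0,0,0],"fingers":1}
  ]
}}

```text
clock: 9.22
position: [0.6598, -0.2447, 0.1765]
ee_rot: [0.56, 0.829, 0.0, 0.0]
ft_force: [-0.1, -0.5, -1.5]
grip_width: 0.247
grasp_force: 49.0
```

{"api": "move_arm", "payload": {
  "plan": [
    {"delta_pos":[0,0,-0.02],"turn":[0,0,0],"fingers":1},
    {"delta_pos":[0,0,-0.06],"turn":[0,0,0],"fingers":1},
    {"delta_pos":[0,0,-0.11],"turn":[0,0,0],"fingers":1},
    {"delta_pos":[0,0,-0.15],"turn":[0,0,0],"fingers":1},
    {"delta_pos":[0,0,-0.165],"turn":[0,0,0],"fingers":1},
    {"delta_pos":[0,0,-0.165],"turn":[0,0,0],"fingers":1},
    {"delta_pos":[0,0,-0.165],"turn":[0,0,0],"fingers":1}
  ]
}}

```text
clock: 10.1
position: [0.6594, -0.2445, 0.3397]
ee_rot: [0.56, 0.828, -0.0, -0.001]
ft_force: [-0.2, -0.3, -2.3]
grip_width: 0.247
grasp_force: 49.2
```

```bash
python3 - <<'E'
from h import *
plan([.4852,.177,.34],-18.5)
E
```

```text
delta [ 0.456  -0.0046  0.0005] turn [-0.0021 -0.0011  0.7047] pos [ 0.6594 -0.2445  0.3397]
```

{"api": "move_arm", "payload": {
  "plan": [
    {"delta_pos":[0.04,0,0],"turn":[0,0,0.06],"fingers":1},
    {"delta_pos":[0.09,-0.001,0],"turn":[0,0,0.14],"fingers":1},
    {"delta_pos":[0.14,-0.001,0],"turn":[0,0,0.22],"fingers":1},
    {"delta_pos":[0.19,-0.002,0],"turn":[0,0,0.3],"fingers":1},
    {"delta_pos":[0.24,-0.002,0],"turn":[0,0,0.38],"fingers":1},
    {"delta_pos":[0.29,-0.003,0],"turn":[0,0,0.46],"fingers":1},
    {"delta_pos":[0.34,-0.003,0],"turn":[0,0,0.54],"fingers":1},
    {"delta_pos":[0.39,-0.004,0],"turn":[0,0,0.62],"fingers":1},
    {"delta_pos":[0.43,-0.0045,0],"turn":[0,0,0.68],"fingers":1},
    {"delta_pos":[0.456,-0.0045,0],"turn":[0,0,0.705],"fingers":1},
    {"delta_pos":[0.456,-0.0045,0],"turn":[0,0,0.705],"fingers":1},
    {"delta_pos":[0.456,-0.0045,0],"turn":[0,0,0.705],"fingers":1}
  ]
}}

```text
clock: 11.6
position: [0.4855, 0.1759, 0.3408]
ee_rot: [0.812, 0.584, -0.001, 0.0]
ft_force: [0.5, -0.6, -1.1]
grip_width: 0.251
grasp_force: 49.3
```

{"api": "move_arm", "payload": {
  "plan": [
    {"delta_pos":[0,0,0.01],"turn":[0,0,0],"fingers":1},
    {"delta_pos":[0,0,0.02],"turn":[0,0,0],"fingers":1},
    {"delta_pos":[0,0,0.02],"turn":[0,0,0],"fingers":1},
    {"delta_pos":[0,0,0.02],"turn":[0,0,0],"fingers":1}
  ]
}}

```text
clock: 12.1
position: [0.4856, 0.1766, 0.3215]
ee_rot: [0.812, 0.584, 0.0, 0.0]
ft_force: [-1.2, -0.3, -1.5]
grip_width: 0.25
grasp_force: 49.2
```

```bash
python3 - <<'E'
from h import *
from workcell import camera,get_obs
plan([.4852,.177,.32],-18.5)
p0=get_obs()['position'];S=camera('scene');W=cloud(S);d=W-[.4852,.177,0];r=np.hypot(d[...,0],d[...,1])
for a,b in((.165,.19),(.19,.22),(.22,.25)):
    p=W[(r<.04)&(W[...,2]>a)&(W[...,2]<b)];print(len(p),p.min(0).round(4),rect(p) if len(p)>3 else '')
g=S['color'].astype(int).min(2)
u=S['R']@np.array([.4852,.177,.16])+S['t'];u=(u[:2]/u[2]*S['fx']+[S['cx'],S['cy']]).astype(int);print(u)
a=cv2.resize(S['color'][u[1]-25:u[1]+25,u[0]-30:u[0]+30],None,fx=8,fy=8,interpolation=2)
c=wrist('pics/w3.png');np.savez('w3.npz',**c);np.savez('s3.npz',**S)
b=cv2.resize(c['color'][130:230,210:300],(360,400),interpolation=2)
b=cv2.copyMakeBorder(b,0,max(0,a.shape[0]-400),0,0,0)
cv2.imwrite('pics/m3.png',np.hstack([a[:400],b[:400]])[:,:800,::-1])
E
```

```text
delta [ 0.0003 -0.0005  0.0015] turn [ 0.     -0.     -0.0004] pos [0.4856 0.1766 0.3215]
38 [0.4809 0.1678 0.1744] (array([485.8, 176.2]), array([18.7,  6.9]), 73.9)
87 [0.4797 0.1661 0.19  ] (array([485.3, 176. ]), array([19.9,  9.1]), 62.2)
95 [0.4795 0.1664 0.22  ] (array([486.1, 175.7]), array([20.7,  9.4]), 74.9)
[371 174]
```

View pics/m3.png

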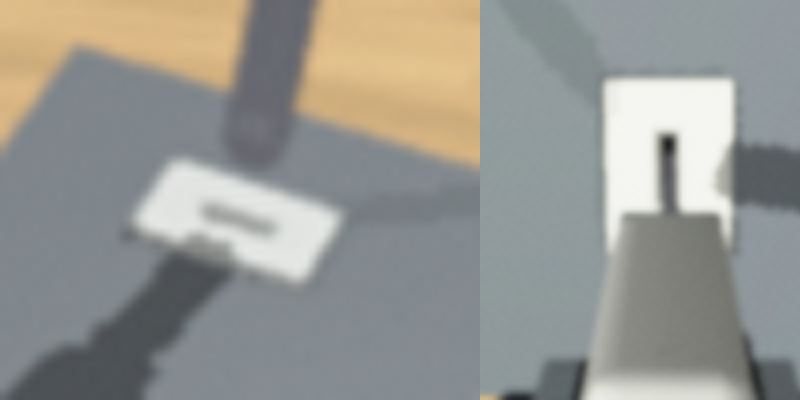

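The left crop (scene camera) shows the blade hanging over the insert. The right crop (wrist camera) shows the blade in line with the slot to within about a pixel. I'll check the long axis against the scene camera's own slot position.

```bash
python3 - <<'E'
from h import *
c=dict(np.load('s3.npz'));g=c['color'].astype(int).min(2)
def px(u,v,z):
    r=c['R'].T@np.array([(u-c['cx'])/c['fx'],(v-c['cy'])/c['fy'],1]);o=-c['R'].T@c['t'];return (o+r*(z-o[2])/r[2])[:2]
a=np.radians(-18.5);ex=np.array([np.cos(a),np.sin(a)]);ey=np.array([-ex[1],ex[0]]);P=np.array([.4852,.177])
m=np.zeros(g.shape,np.uint8);m[170:182,362:380]=g[170:182,362:380]<150
v,u=np.nonzero(m);q=np.array([px(i,j,.153) for i,j in zip(u,v)])-P
print('slot y,x range',len(u),(q@ey).min(),(q@ey).max(),(q@ey).mean(),(q@ex).mean())
W=cloud(c);p=W[(W[...,2]>.19)&(W[...,2]<.25)&(np.hypot(W[...,0]-P[0],W[...,1]-P[1])<.04)][:,:2]-P
print('blade y',(p@ey).min(),(p@ey).max(),(p@ey).mean(),'x front',np.median(p@ex))
m[:]=0;m[160:190,350:395]=g[160:190,350:395]>170
k=max(cv2.findContours(m,0,1)[0],key=cv2.contourArea);print('insert',rect(np.array([px(*i,.153) for i in k[:,0]])))
# wrist: slot and blade column per row
w=dict(np.load('w3.npz'));gw=w['color'].astype(int).min(2)
for r in range(162,184,2):
    x=np.arange(245,270);wt=np.clip(200-gw[r,245:270],0,None);print(r,(wt*x).sum()/max(wt.sum(),1),gw[r,250:264])
E
```

```text
slot y,x range 40 -0.013325339418507663 0.014040200739261273 -0.0005938529987093379 -0.005611819899004089
blade y -0.01148828302521159 0.009664623892706727 -0.000752915140131392 x front 0.0007409349742335896
insert (array([483.7, 175.9]), array([57.2, 41.4]), 70.1)
162 0.0 [242 241 238 229 217 209 207 208 213 226 235 239 241 242]
164 256.44026548672565 [242 240 235 210 167 118  85  82 117 179 226 238 241 242]
166 256.45699831365937 [242 241 234 208 158  96  48  40  94 171 224 238 241 242]
168 256.3975659229209 [241 241 234 209 163 107  72  72 114 179 226 238 241 242]
170 256.3390243902439 [241 241 236 214 170 117  90  95 131 187 228 239 241 242]
172 256.568345323741 [241 241 236 216 172 121  92  95 126 182 226 238 241 242]
174 256.8341121495327 [242 241 236 216 173 122  93  94 123 180 225 238 241 242]
176 257.0072639225182 [241 241 237 216 175 129 100  96 124 180 226 238 241 241]
178 256.5244215938303 [242 241 236 216 176 133 103  97 122 180 226 238 241 242]
180 256.747311827957 [241 241 236 221 188 146 110  95 118 171 221 237 240 241]
182 257.04028436018956 [215 215 212 204 183 148 113 101 108 142 183 206 212 213]
```

The blade agrees with the slot to under 1 mm in both axes, so I'll insert slowly and watch the force.

{"api": "move_arm", "payload": {
  "plan": [
    {"delta_pos":[0,0,0.008],"turn":[0,0,0],"fingers":1},
    {"delta_pos":[0,0,0.014],"turn":[0,0,0],"fingers":1},
    {"delta_pos":[0,0,0.018],"turn":[0,0,0],"fingers":1},
    {"delta_pos":[0,0,0.021],"turn":[0,0,0],"fingers":1},
    {"delta_pos":[0,0,0.024],"turn":[0,0,0],"fingers":1},
    {"delta_pos":[0,0,0.027],"turn":[0,0,0],"fingers":1},
    {"delta_pos":[0,0,0.03],"turn":[0,0,0],"fingers":1},
    {"delta_pos":[0,0,0.03],"turn":[0,0,0],"fingers":1},
    {"delta_pos":[0,0,0.03],"turn":[0,0,0],"fingers":1}
  ]
}}

```text
clock: 13.32
position: [0.4856, 0.1767, 0.2916]
ee_rot: [0.812, 0.584, 0.0, -0.0]
ft_force: [0.4, 0.6, -1.8]
grip_width: 0.251
grasp_force: 49.3
```

{"api": "move_arm", "payload": {
  "plan": [
    {"delta_pos":[0,0,0.006],"turn":[0,0,0],"fingers":1},
    {"delta_pos":[0,0,0.012],"turn":[0,0,0],"fingers":1},
    {"delta_pos":[0,0,0.018],"turn":[0,0,0],"fingers":1},
    {"delta_pos":[0,0,0.024],"turn":[0,0,0],"fingers":1},
    {"delta_pos":[0,0,0.03],"turn":[0,0,0],"fingers":1},
    {"delta_pos":[0,0,0.03],"turn":[0,0,0],"fingers":1}
  ]
}}

```text
clock: 14.08
position: [0.4853, 0.1766, 0.261]
ee_rot: [0.812, 0.584, -0.0, -0.0]
ft_force: [-0.1, 0.4, -1.5]
grip_width: 0.253
grasp_force: 49.3
```

{"api": "move_arm", "payload": {
  "plan": [
    {"delta_pos":[0,0,0.008],"turn":[0,0,0],"fingers":1},
    {"delta_pos":[0,0,0.016],"turn":[0,0,0],"fingers":1},
    {"delta_pos":[0,0,0.024],"turn":[0,0,0],"fingers":1},
    {"delta_pos":[0,0,0.031],"turn":[0,0,0],"fingers":1},
    {"delta_pos":[0,0,0.036],"turn":[0,0,0],"fingers":1},
    {"delta_pos":[0,0,0.036],"turn":[0,0,0],"fingers":1},
    {"delta_pos":[0,0,0.036],"turn":[0,0,0],"fingers":1},
    {"delta_pos":[0,0,0.036],"turn":[0,0,0],"fingers":1},
    {"delta_pos":[0,0,0.036],"turn":[0,0,0],"fingers":1},
    {"delta_pos":[0,0,0.036],"turn":[0,0,0],"fingers":1}
  ]
}}

```text
clock: 15.32
position: [0.4856, 0.1768, 0.2256]
ee_rot: [0.812, 0.584, 0.0, -0.0]
ft_force: [-0.4, -0.0, -1.3]
grip_width: 0.248
grasp_force: 49.3
```

```bash
python3 - <<'E'
from h import *
from workcell import *
o=get_obs();print(o['position'],o['ft_force'],o['torque'],o['grasp_force'])
S=camera('scene');W=cloud(S);p=W[(np.hypot(W[...,0]-.4856,W[...,1]-.1767)<.04)&(W[...,2]>.156)]
print(np.percentile(p[:,2],[0,5,50]))
for a,b in((.158,.172),(.185,.205)):
    q=p[(p[:,2]>a)&(p[:,2]<b)];print(len(q),rect(q) if len(q)>3 else '')
cv2.imwrite('pics/s4.png',cv2.resize(S['color'][80:220,290:450],None,fx=4,fy=4,interpolation=2)[...,::-1])
E
```

```text
[0.48557631 0.17676644 0.22557772] [-0.3903246  -0.04667351 -1.25962812] [-0.04199344  0.04852769 -0.06207119] 49.27175223827362
[0.15602224 0.2033972  0.42012386]
38 (array([484.8, 175.9]), array([19.6,  7.7]), 71.1)
98 (array([491.5, 176.1]), array([35.6, 18. ]), 87.7)
```

View pics/s4.png

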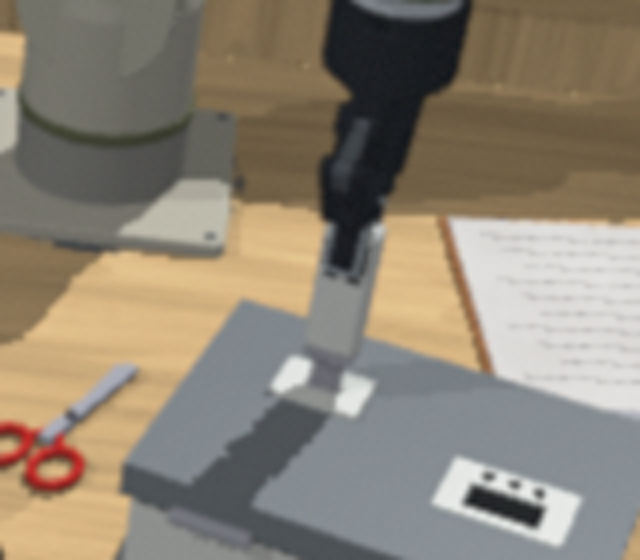

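The blade is in the slot at (325,375) in the crop. The handle is clear of the lid by about 25 mm, it's upright, and there's no contact force, so I'm handing in.

```bash
python3 -c "
from workcell import hand_in;print(hand_in())"
```

```text
the job is handed in; nothing more can be done
None
```

I dipped the blade about 20 mm into the steel pot, then put it about 75 mm down through the port, and handed the job in with the thermometer still gripped, upright and with almost no force at the wrist; no verdict was returned.

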